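# Refit the hotplate knob and hold the contact thermometer on the test spot

## Task

Get the small hotplate through its temperature check: first push the loose knob fully home on the bare square shaft and let go of it, then lift the contact thermometer out of its wooden stand and hold it upright with its sprung tip on the plate, inside the marked ring. Press gently, so that the tip is partly pushed in but not to its stop, and finish there, still holding the thermometer in place with the reading going on. Leave everything else on the worktop where it is.

Things in the scene. Friction and masses are not known exactly. Their poses are not given: they have to be found in the camera images.
- hotplate: Single electric hotplate, fixed: white housing 172 x 242 x 45 mm (x, y, z) with a dark round iron plate (diameter 140, its centre 40 mm to +y of the housing's centre, its top 57 mm above the worktop) and, 80 mm to -y of the housing's centre, a bare square steel shaft. Origin: centre of the underside, on the worktop; z up, it may be turned about z.
- shaft_base (a point): Middle of the foot of the square shaft, on the top face of the housing, 45 mm above the worktop; axes as the hotplate's. The shaft stands upright, 12 x 12 mm with sides parallel to the hotplate's x and y, 16 mm high; it is 12 mm wide up to 9 mm, then stepped to 10 mm (to 13 mm) and 7 mm wide at the tip.
- spot_centre (a point): Centre of the marked ring on the iron plate, at the height of the plate's top; a flat pale metal ring, 28 mm across, with four short ticks. It is only a mark: nothing to bump into. Its place on the plate varies.
- knob_centre (a point): Loose metal knob standing on the worktop; this point is its centre, 24 mm above its underside; z up. Round skirt 44 mm across and 21 mm high, on it a bar grip 13 mm (along x) by 40 mm (along y) from 21 to 48 mm above the underside: pinch the bar across its x. The square bore from below is 15 x 15 mm, 17 mm deep, sides parallel to the knob's x and y, so the knob goes on the shaft in any of four quarter turns. Home, its underside rests on the housing's top.
- knob_foot (a point): Centre of the knob's underside (mouth of the bore), axes as the knob's.
- stand: Fixed block of pale wood, 64 x 64 x 70 mm, with an upright hole of 21 mm through its middle in which the thermometer hangs. Origin: centre of the underside.
- probe_handle (a point): Contact thermometer, upright in the stand; this point is the centre of its white handle. The handle is 34 mm (x) by 24 mm (y) by 70 mm high (z up) and rests on top of the stand, this point 35 mm above the stand's top; a small dark display on its -y face. Pinch it across its y. A steel stem goes down from the handle's middle into the hole. About 100 g.
- tip_end (a point): Lower face of the thermometer's brass tip disc (12 mm across), on the handle's axis, 93 mm below the handle's centre while not pressed. Lift the thermometer about 60 mm or more to bring it out of the stand.
- tip (a joint): How far the sprung tip is pushed into the stem, 0 (out) to 0.012 m (stop); spring about 400 N/m, so half way takes about 2.5 N.
- tin_1: Bystander: closed food tin, 75 mm across, 58 high. Origin: centre of the underside.
- orange_jar: Bystander: jar with orange lid and foot, 62 mm across, 110 high. Origin: centre of the underside.
- mug_1: Bystander: green and white mug, 78 x 116 x 101 mm. Origin: centre of the underside.
- tube_1: Bystander: lying tube, 45 x 146 x 30 mm. Origin: centre of the underside.
- pegs_1: Bystander: wooden clothes peg, 15 x 72 x 12 mm. Origin: centre of the underside.
Things that resemble listed ones, but are neither listed nor needed, are in the scene too. What is meant by the part that bears probe_handle is not pink or purple, and is the smaller of those in its own colour.

How it is judged:
By the outcome, as a careful person would: the job done as asked, in the order asked, and still so for the second after the job is handed in, while the arm keeps its last pose, push and grip.
It also fails if it takes over 51 s, if anything falls off the work surface, if the arm or the gripper's body presses on something with over 40 N, if the wrist force passes 120 N, or if a joint passes its speed limit or range.

## Robot

A 6-joint arm with a two-finger parallel gripper is mounted at the origin on a cart in front of the work surface, level with it; the furniture and walls round the work are solid. World frame = base frame: x ahead of the robot, y to its left, z up, the work surface at z = 0. Lengths are in mm, angles in rad, forces in N, time in s.
With the tool pointing down it reaches from about 300 to 750 mm from the base axis. Payload 8.5 kg.
Tool frame: the origin (TCP) lies at the very end of the fingers, on their centre line; the grasp point (between the pads) lies 19 mm behind it (r.grip_point_offset is the z of the grasp point in the tool frame, in mm); z points along the fingers, x is the direction in which the jaws open and shut, and the axes are right-handed (so a half turn about z gives the same grasp; the last joint's range is limited). The gripper opens to 88 mm and grips with 3 to 60 N. Pads are 18 mm wide; open, the fingers measure 123 mm over their backs; the gripper's body (75 mm by 187 mm) begins 45 mm behind the grasp point.
Start: joints at [1.046, 0.381, 1.297, -0, 1.464, -0.215], TCP at [167.669, 523.801, 238.748] pointing down, gripper open.
Joint ranges: [-3.11, 3.11], [-0.89, 2.33], [0.22, 2.48], [-1.42, 4.56], [0.17, 2.85], [-2.88, 2.88]. Speed limits (rad/s): [2.39, 2.39, 3.14, 3.14, 3.14, 3.14].

## Interface

Orientations are given as [roll, pitch, yaw] about the fixed x, y, z axes, in that order (R = Rz(yaw) Ry(pitch) Rx(roll)).
In Python, from cell import r gives the robot as it stands.
- The arm moves only by the tool play_rows, never from a script. Its argument "increments" is one flat list of numbers, 7 for each row, row after row: the shift along the tool's x, y, z in cm, then the turn, a rotation vector about the tool's x, y, z in rad, then the gripper command: -1 is fully open, 1 is shut, values between are in proportion. A call has 1 to 12 rows; each row is the pose to reach, as a shift and turn from the pose measured when the call began, along the tool's axes at that moment; what a row does not reach only later rows make up. A row lasts 1/10 s, in which the tool goes at most 50 mm and 8.59 degrees, less where a joint would pass 70% of its speed; a pose out of reach is approached as far as the arm can. A call with a gripper value outside its range is refused whole. The fingers move at their own pace and stop on an object; the grip force is fixed at half the most. Time passes only in rows, so rows that repeat a pose let the fingers close. It gives the time, the measured TCP pose, the force and the opening at its end, in the units of the state.
- r.read_state(): the state, without advancing time (a new reading comes with each control period).
- r.get_image(name): name is "scene" or "top" or "wrist"; returns a dict with "frame" (480x640x3 uint8, red, green, blue), "camera_matrix" (3x3 intrinsics, pixels), "R" (3x3) and "t" (3): a world point X has camera coordinates R X + t; the wrist camera has in their place "hand_eye" (4x4, takes a point from camera to tool coordinates, whose origin is the TCP and whose axes are the tool frame's). Camera axes: x right, y down, z forward; pixel columns grow to the right and rows downward; lengths in mm; the calibration is good to about 2 mm. A picture is of the moment at which its call begins: read the wrist's pose just before it. There is no depth.
- r.hand_in(): hands the job in, once; it reports no verdict.
Trained networks look in a picture, given as the dict that the camera call returned (one of the last four; its "shot" number tells which), for a name from the list of things; names that differ only in an ending like _2 or _b are one class to them, and where a whole thing is asked for, a point or a joint stands for the part that bears it (a point fixed in the world has none). Each returns a list of dicts, best first, with "confidence" (0 to 1); they miss things now and then, are a little off and sometimes report something else, mostly with a low value. They report only what shows in the picture. A call takes as long as a camera call. They do not tell look-alikes from the thing itself.
- r.silhouettes(name, picture): "pixels" (480x640 bool, what is visible of it) and "uv" ([column, row] in pixels, amid what is visible of it).
- r.mark_of(name, picture): "uv" ([column, row] in pixels: a listed point, or the origin of a listed thing).
The state is a dict: "time_s": time; "joint_positions": joint angles; "qd": joint speeds; "joint_torque": joint torques, N m; "ee_pos": TCP position; "ee_rot": TCP orientation; "contact_force": force on the tool from outside, world axes, zero at the start; "ft_torque": the same for the moment, N m; "grip_width": opening from 0.0 (shut) to 1.0 (fully open).
Only numpy, scipy, OpenCV 4.12 (cv2) and the standard library are available. Lean on these libraries where they do the work, as an engineer would, in place of code of your own. Each camera call takes 0.05 s, during which the arm holds its last target.

## Working session

There is one attempt and no reset: what is moved stays moved. The work goes in short steps, Python scripts to look and compute and a tool call to move; the robot and the scene stay as the last step left them, time stands still between calls to the robot, and variables do not carry over. Pictures are saved under pics/ and viewed, and the job is handed in when it is done.

Besides the shell and the picture viewer there is one more tool, called after "Emit:" by a JSON object that holds its "name" and its "arguments", one argument or row to a line. play_rows: Moves the arm, as the interface text tells. Its arguments: {"type":"object","properties":{"increments":{"type":"array"}},"required":["increments"]}

```bash
mkdir -p pics; ls
cat > h.py <<'E'
import numpy as np, cv2
from scipy.spatial.transform import Rotation as Ro
from cell import r
def save(p,n): cv2.imwrite('pics/'+n+'.png',p['frame'][:,:,::-1])
def cam(p,st=None):
    K=np.array(p['camera_matrix'])
    if 'hand_eye' in p:
        T=np.array(p['hand_eye']); Rt=Ro.from_euler('xyz',st['ee_rot']).as_matrix()
        Rc=Rt@T[:3,:3]; c=Rt@T[:3,3]+np.array(st['ee_pos'])
        return K,Rc,c
    R=np.array(p['R']);t=np.array(p['t'])
    return K,R.T,-R.T@t
def onz(p,uv,z,st=None):
    K,Rc,c=cam(p,st); d=Rc@np.linalg.solve(K,[uv[0],uv[1],1]); return c+d*(z-c[2])/d[2]
def proj(p,X,st=None):
    K,Rc,c=cam(p,st); x=K@(Rc.T@(np.array(X,float)-c)); return x[:2]/x[2]
def tri(obs):
    A=np.zeros((3,3));b=np.zeros(3)
    for p,uv,st in obs:
        K,Rc,c=cam(p,st); d=Rc@np.linalg.solve(K,[uv[0],uv[1],1]); d/=np.linalg.norm(d)
        P=np.eye(3)-np.outer(d,d);A+=P;b+=P@c
    return np.linalg.solve(A,b)
E
python3 - <<'E'
from h import *
np.set_printoptions(precision=1,suppress=True)
st=r.read_state();print(st)
S=r.get_image('scene');T=r.get_image('top');save(S,'s0');save(T,'t0')
for n,p in(('s',S),('t',T)):
  print(n,cam(p)[2])
  for k in['hotplate','shaft_base','spot_centre','knob_centre','knob_foot','stand','probe_handle','tip_end','tin_1','orange_jar','mug_1','tube_1','pegs_1']:
    print(n,k,[(np.round(d['uv']),round(d['confidence'],2)) for d in r.mark_of(k,p)])
E
```

```text
pics
{'time_s': 0.0, 'joint_positions': array([ 1. ,  0.4,  1.3, -0. ,  1.5, -0.2]), 'qd': array([ 0.,  0.,  0.,  0.,  0., -0.]), 'joint_torque': array([  0. , -43.8, -22.5,   0.1,   0. ,  -0. ]), 'ee_pos': array([167.5, 523.6, 238.2]), 'ee_rot': array([-3.1,  0. ,  1.3]), 'contact_force': array([-0.4,  0.5,  0.2]), 'ft_torque': array([ 0.,  0., -0.]), 'grip_width': 0.9977633053229483}
s [-459.6 -685.9  919.2]
s hotplate [(array([286., 264.]), 0.64)]
s shaft_base []
s spot_centre []
s knob_centre [(array([228., 238.]), 0.69), (array([365., 276.]), 0.57)]
s knob_foot [(array([230., 245.]), 0.52)]
s stand [(array([364., 304.]), 0.98), (array([284., 264.]), 0.62)]
s probe_handle [(array([399., 295.]), 0.86), (array([366., 276.]), 0.66), (array([384., 255.]), 0.59)]
s tip_end [(array([381., 285.]), 0.57), (array([352., 276.]), 0.35), (array([284., 266.]), 0.26)]
s tin_1 [(array([251., 220.]), 0.96)]
s orange_jar [(array([346., 250.]), 0.86)]
s mug_1 [(array([426., 338.]), 0.95)]
s tube_1 [(array([202., 236.]), 0.63)]
s pegs_1 []
t [-415.7 -222.8 1456.4]
t hotplate [(array([297., 271.]), 0.57)]
t shaft_base [(array([326., 274.]), 0.82)]
t spot_centre []
t knob_centre [(array([213., 250.]), 0.73), (array([446., 251.]), 0.62), (array([217., 258.]), 0.5)]
t knob_foot [(array([219., 256.]), 0.75)]
t stand [(array([400., 302.]), 0.61)]
t probe_handle [(array([416., 248.]), 0.76), (array([380., 240.]), 0.62), (array([402., 285.]), 0.59), (array([448., 293.]), 0.51)]
t tip_end [(array([374., 266.]), 0.51), (array([215., 253.]), 0.45)]
t tin_1 [(array([224., 210.]), 0.65)]
t orange_jar [(array([350., 229.]), 0.85)]
t mug_1 [(array([480., 332.]), 0.67)]
t tube_1 [(array([175., 250.]), 0.65)]
t pegs_1 [(array([444., 254.]), 0.65)]
```

View pics/s0.png

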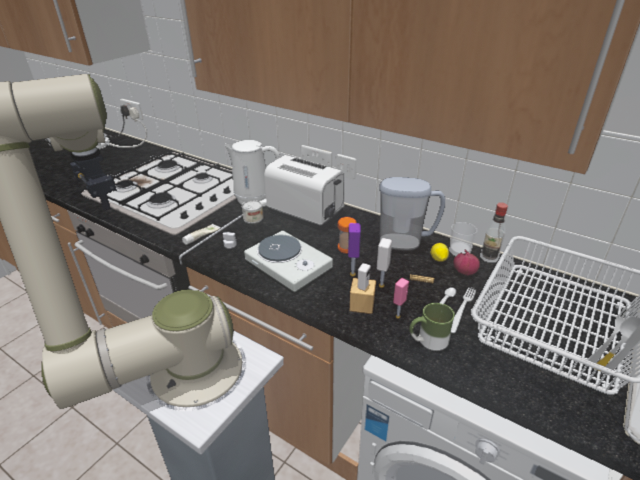

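View pics/t0.png

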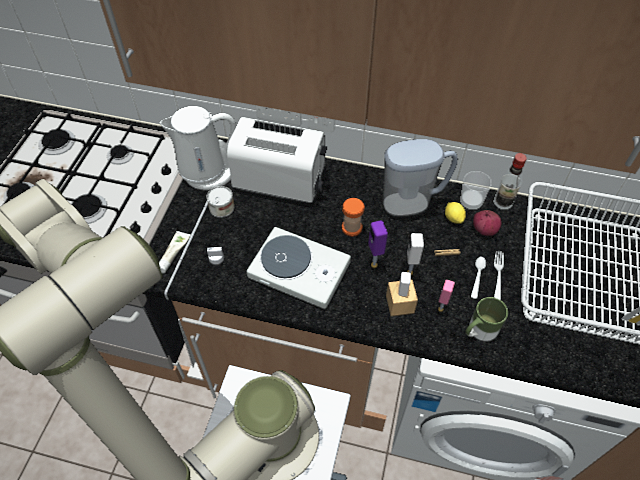

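Run:
```python
from h import *
np.set_printoptions(precision=1,suppress=True)
S=r.get_image('scene');T=r.get_image('top')
a=cv2.resize(S['frame'][220:330,330:430],None,fx=5,fy=5,interpolation=cv2.INTER_CUBIC)
b=cv2.resize(T['frame'][215:320,200:360],None,fx=5,fy=5,interpolation=cv2.INTER_CUBIC)
cv2.imwrite('pics/s0c.png',a[:,:,::-1]);cv2.imwrite('pics/t0c.png',b[:,:,::-1])
print('knob',tri([(S,(228,238),None),(T,(215,255),None)]), onz(T,(215,255),24))
print('shaft',onz(T,(326,272),55),'spot',onz(T,(281,257),57),onz(S,(271,247),57))
print('probe',tri([(S,(364,277),None),(T,(405,285),None)]))
print('stand', onz(T,(402,292),70))
for u in [(167,268),(170,165),(165,300),(222,200)]: print(u,onz(T,u,0))
W=r.get_image('wrist');save(W,'w0'); print(W['hand_eye'],W['camera_matrix'])
```

```text
knob [440.8 297.2  34.4] [446.1 301.3  24. ]
shaft [450.  -22.2  55. ] spot [465.4 110.2  57. ] [456.3 117.7  57. ]
probe [ 431.9 -238.   105.3]
stand [ 430.1 -234.    70. ]
(167, 268) [384.5 426.8   0. ]
(170, 165) [754.  570.3   0. ]
(165, 300) [285.9 391.6   0. ]
(222, 200) [658.8 359.6   0. ]
[[   1.     0.     0.     0.2]
 [  -0.     1.     0.3  -67.5]
 [   0.    -0.3    1.  -146.4]
 [   0.     0.     0.     1. ]] [[388.7   0.  320.1]
 [  0.  388.7 241.2]
 [  0.    0.    1. ]]
```

View pics/s0c.png

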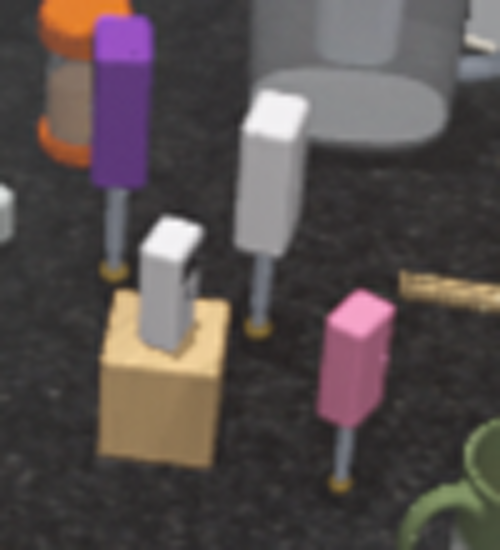

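View pics/t0c.png

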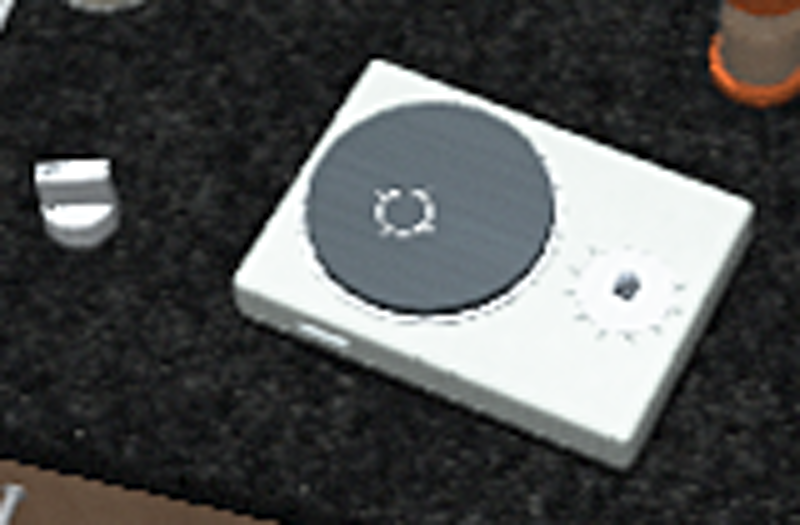

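View pics/w0.png

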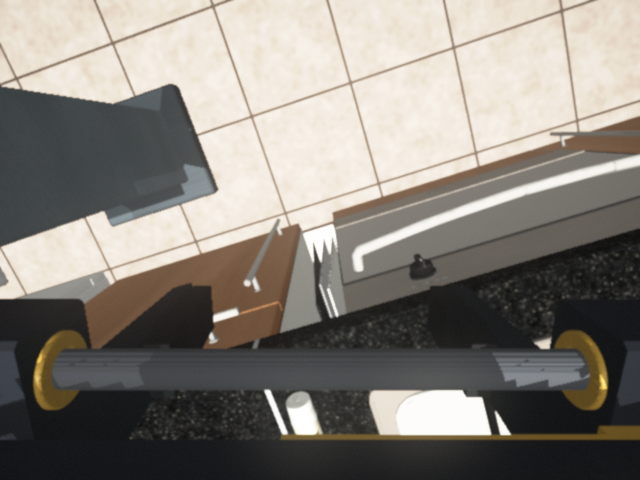

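```bash
cat >> h.py <<'E'
def plan(pos,rpy,st=None,n=None):
    st=st or r.read_state(); R0=Ro.from_euler('xyz',st['ee_rot']); 
    d=R0.inv().apply(np.array(pos,float)-st['ee_pos'])/10; rv=(R0.inv()*Ro.from_euler('xyz',rpy)).as_rotvec()
    print('from',np.round(st['ee_pos'],1),np.round(st['ee_rot'],3),'shift cm',np.round(d,2),'rv',np.round(rv,3))
    return d,rv
E
python3 - <<'E'
from h import *
np.set_printoptions(precision=2,suppress=True)
st=r.read_state(); W=r.get_image('wrist'); print(W['hand_eye'])
print(proj(W,st['ee_pos'],st), r.grip_point_offset)
Rt=Ro.from_euler('xyz',st['ee_rot']).as_matrix()
for y in(-60,-30,0,30):
  for z in(100,150): print(y,z,proj(W,st['ee_pos']+Rt@[0,y,z],st))
S=r.get_image('scene');T=r.get_image('top')
for nm,s,t in(('purple top',(355,226),(378,225)),('bigwhite top',(385,241),(417,237)),('pink top',(401,282),(447,284)),('jar lid',(347,221),(353,205)),('kntop',(230,234),(214,249))): print(nm,tri([(S,s,None),(T,t,None)]))
plan((440,230,250),(np.pi,0,0))
E
```

```text
[[   1.      0.      0.      0.19]
 [  -0.      0.96    0.26  -67.51]
 [   0.     -0.26    0.96 -146.42]
 [   0.      0.      0.      1.  ]]
[319.57 305.86] -18.700000000000003
-60 100 [319.92 147.43]
-60 150 [319.98 145.32]
-30 100 [319.87 195.86]
-30 150 [319.93 185.9 ]
0 100 [319.83 241.28]
0 150 [319.89 224.38]
30 100 [319.78 283.98]
30 150 [319.85 260.89]
purple top [ 552.8  -136.94  174.81]
bigwhite top [ 546.96 -242.24  163.64]
pink top [ 451.24 -341.52  120.9 ]
jar lid [655.48 -50.02 108.08]
kntop [459.11 305.72  36.87]
from [167.6 523.8 238.8] [3.14 0.   1.26] shift cm [-19.68  34.9   -1.12] rv [0.   0.   1.26]
```

Run:
```python
from h import *
plan((445,299,190),(np.pi,0,0))
```

```text
from [167.6 523.8 238.8] [3.142 0.    1.261] shift cm [-12.95  33.27   4.88] rv [0.    0.    1.261]
```

Emit:
{"name": "play_rows", "arguments": {
  "increments": [-13,33.3,4.9,0,0,1.26,-1,-13,33.3,4.9,0,0,1.26,-1,-13,33.3,4.9,0,0,1.26,-1,-13,33.3,4.9,0,0,1.26,-1,-13,33.3,4.9,0,0,1.26,-1,-13,33.3,4.9,0,0,1.26,-1,-13,33.3,4.9,0,0,1.26,-1,-13,33.3,4.9,0,0,1.26,-1,-13,33.3,4.9,0,0,1.26,-1,-13,33.3,4.9,0,0,1.26,-1,-13,33.3,4.9,0,0,1.26,-1,-13,33.3,4.9,0,0,1.26,-1]
}}

```text
time_s: 2.9
ee_pos: [444.9, 298.8, 189.8]
ee_rot: [-3.142, -0.0, 0.003]
contact_force: [-0.4, 0.1, -0.3]
grip_width: 0.998
```

```bash
cat > w.py <<'E'
import sys
from h import *
np.set_printoptions(precision=2,suppress=True)
st=r.read_state(); W=r.get_image('wrist'); save(W,sys.argv[1]); print(st['time_s'],st['ee_pos'],st['ee_rot'],st['contact_force'],st['grip_width'])
for k in sys.argv[2:]:
    n,z=k.split(':')
    for d in r.mark_of(n,W): print(n,d['uv'],d['confidence'],onz(W,d['uv'],float(z),st))
import pickle; pickle.dump((W,st),open(sys.argv[1]+'.pkl','wb'))
E
python3 w.py w1 knob_centre:24 knob_foot:0
```

```text
2.9 [444.89 298.79 189.85] [-3.14 -0.    0.  ] [-0.41  0.06 -0.33] 0.9978198823114497
knob_centre [328.4, 212.4] 0.87 [451.91 305.44  24.  ]
knob_foot [323.9, 213.2] 0.67 [448.5  300.01   0.  ]
```

View pics/w1.png

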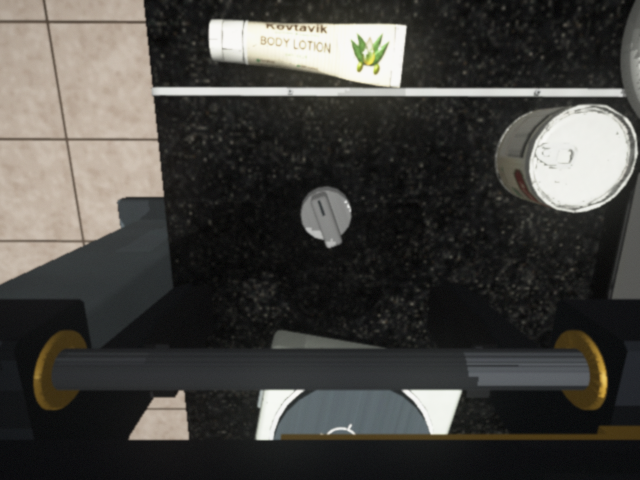

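Run:
```python
from h import *
f=cv2.imread('pics/w1.png')[180:255,280:370]
cv2.imwrite('pics/w1c.png',cv2.resize(f,None,fx=7,fy=7,interpolation=cv2.INTER_CUBIC))
```

```text
(no output)
```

View pics/w1c.png

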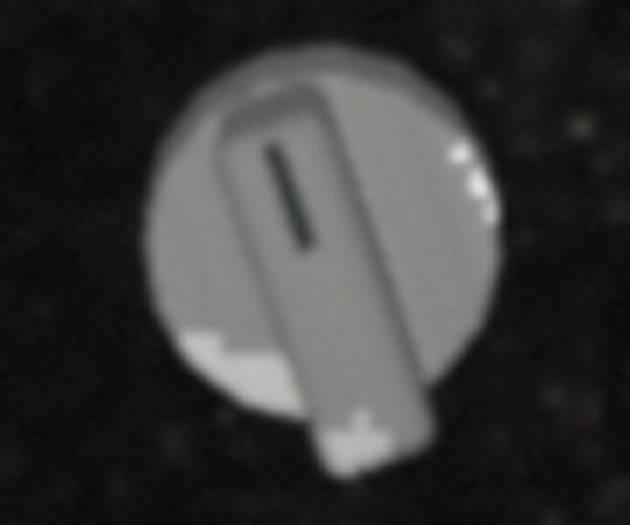

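Run:
```python
from h import *
import pickle
W,st=pickle.load(open('w1.pkl','rb'))
np.set_printoptions(precision=2,suppress=True)
c=[(225,143),(328,112),(436,437),(335,478)]
P=np.array([onz(W,(u/7+280,v/7+180),48,st) for u,v in c]);print(P)
print(P.mean(0)); 
ax=(P[0]+P[1]-P[2]-P[3])/2; print(np.linalg.norm(ax),np.linalg.norm(P[1]-P[0]),np.linalg.norm(P[3]-P[2]))
th=np.arctan2(ax[1],ax[0])-np.pi/2;print('knob yaw',th,np.degrees(th))
print([onz(W,(u/7+280,v/7+180),21,st) for u,v in [(148,240),(498,240)]])
```

```text
[[439.12 319.17  48.  ]
 [450.09 322.55  48.  ]
 [462.28 286.69  48.  ]
 [451.22 281.95  48.  ]]
[450.68 302.59  48.  ]
38.505532474677416 11.476025624512895 12.034314932918514
knob yaw 0.32097695587800734 18.390624892766663
[array([429.5 , 303.17,  21.  ]), array([470.76, 303.35,  21.  ])]
```

Run:
```python
from h import *
plan((450.6,302.6,80),(np.pi,0,.321))
plan((450.6,302.6,24.5),(np.pi,0,.321))
```

```text
from [445.  298.8 189.9] [-3.142e+00 -0.000e+00  2.000e-03] shift cm [ 0.56 -0.38 10.99] rv [-0.    -0.    -0.319]
from [445.  298.8 189.9] [-3.142e+00 -0.000e+00  2.000e-03] shift cm [ 0.56 -0.38 16.54] rv [-0.    -0.    -0.319]
```

Emit:
{"name": "play_rows", "arguments": {
  "increments": [0.56,-0.38,5,0,0,-0.15,-1,0.56,-0.38,9,0,0,-0.319,-1,0.56,-0.38,11,0,0,-0.319,-1,0.56,-0.38,13.5,0,0,-0.319,-1,0.56,-0.38,15.5,0,0,-0.319,-1,0.56,-0.38,16.5,0,0,-0.319,-1,0.56,-0.38,16.5,0,0,-0.319,-1,0.56,-0.38,16.5,0,0,-0.319,-1,0.56,-0.38,16.5,0,0,-0.319,-1]
}}

```text
time_s: 3.95
ee_pos: [451.1, 302.8, 25.9]
ee_rot: [-3.141, -0.002, 0.321]
contact_force: [0.1, 0.5, -1.0]
grip_width: 0.998
```

```bash
python3 w.py w2
```

```text
3.95 [451.1  302.84  25.93] [-3.14 -0.    0.32] [ 0.08  0.48 -1.01] 0.997513609280642
```

View pics/w2.png

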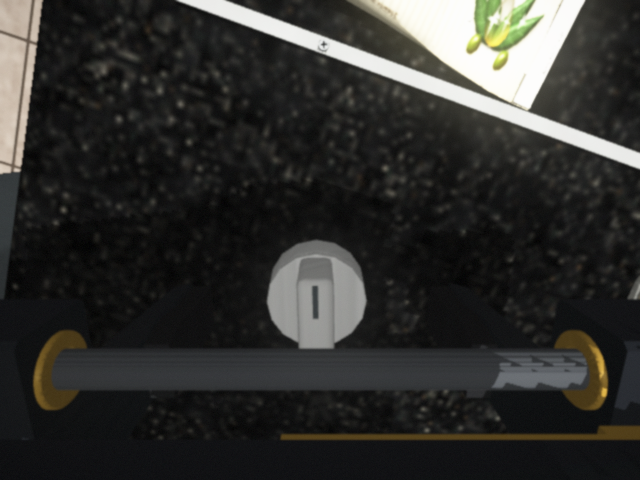

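The bar is upright in the picture at about (316,315), centred between the fingers. Close, then lift.

Emit:
{"name": "play_rows", "arguments": {
  "increments": [-0.05,0,0.1,0,0,0,1,-0.05,0,0.1,0,0,0,1,-0.05,0,0.1,0,0,0,1,-0.05,0,0.1,0,0,0,1,-0.05,0,0.1,0,0,0,1,-0.05,0,0.1,0,0,0,1,-0.05,0,0.1,0,0,0,1,-0.05,0,0.1,0,0,0,1]
}}

```text
time_s: 4.8
ee_pos: [450.5, 302.6, 24.8]
ee_rot: [-3.141, -0.002, 0.321]
contact_force: [-0.4, -0.2, 0.7]
grip_width: 0.298
```

```bash
python3 w.py w3
python3 - <<'E'
from h import *
# target over hotplate for viewing (held knob will show): 
plan((450,60,190),(np.pi,0,.32))
E
```

```text
4.8 [450.55 302.65  24.84] [-3.14 -0.    0.32] [-0.41 -0.16  0.66] 0.29796348324672617
from [450.6 302.6  24.8] [-3.142e+00 -2.000e-03  3.210e-01] shift cm [ -7.68  23.   -16.53] rv [-0.    -0.002  0.001]
```

View pics/w3.png

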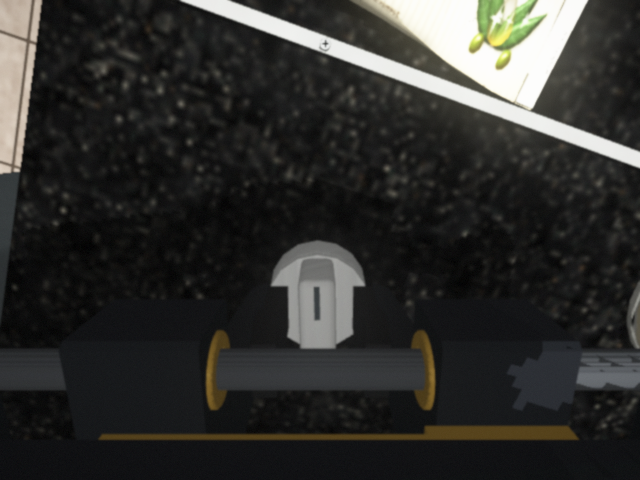

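Emit:
{"name": "play_rows", "arguments": {
  "increments": [0,0,0,0,0,0,1,0,0,0,0,0,0,1,0,0,0,0,0,0,1,0,0,0,0,0,0,1,0,0,-2,0,0,0,1,0,0,-5,0,0,0,1,0,0,-9,0,0,0,1,0,0,-10,0,0,0,1,0,0,-10,0,0,0,1]
}}

```text
time_s: 5.75
ee_pos: [450.8, 302.8, 126.0]
ee_rot: [-3.141, -0.005, 0.321]
contact_force: [-1.2, 0.5, -1.6]
grip_width: 0.146
```

Run:
```python
from h import *
print(r.read_state()['contact_force'],r.read_state()['grip_width'])
plan((445,-65,250),(np.pi,0,.32))
```

```text
[-1.1926844   0.47739836 -1.57920527] 0.14592062153792934
from [450.8 302.8 126. ] [-3.141 -0.005  0.321] shift cm [-12.11  34.71 -12.47] rv [-0.    -0.005  0.001]
```

Emit:
{"name": "play_rows", "arguments": {
  "increments": [-12.1,34.7,-12.4,0,-0.003,0,1,-12.1,34.7,-12.4,0,-0.003,0,1,-12.1,34.7,-12.4,0,-0.003,0,1,-12.1,34.7,-12.4,0,-0.003,0,1,-12.1,34.7,-12.4,0,-0.003,0,1,-12.1,34.7,-12.4,0,-0.003,0,1,-12.1,34.7,-12.4,0,-0.003,0,1,-12.1,34.7,-12.4,0,-0.003,0,1,-12.1,34.7,-12.4,0,-0.003,0,1,-12.1,34.7,-12.4,0,-0.003,0,1,-12.1,34.7,-12.4,0,-0.003,0,1]
}}

```text
time_s: 6.85
ee_pos: [444.7, -63.9, 248.0]
ee_rot: [-3.139, -0.0, 0.322]
contact_force: [-0.8, -0.2, -0.8]
grip_width: 0.146
```

```bash
python3 w.py w4 shaft_base:45 spot_centre:57 hotplate:0
```

```text
6.85 [444.66 -63.87 248.03] [-3.14 -0.    0.32] [-0.78 -0.17 -0.78] 0.14639675228970883
shaft_base [340.1, 167.3] 0.7 [448.91 -19.91  45.  ]
spot_centre [411.0, 11.2] 0.67 [460.71 110.84  57.  ]
spot_centre [382.1, 89.6] 0.25 [459.83  50.46  57.  ]
hotplate [382.3, 88.5] 0.92 [465.8   59.94   0.  ]
```

View pics/w4.png

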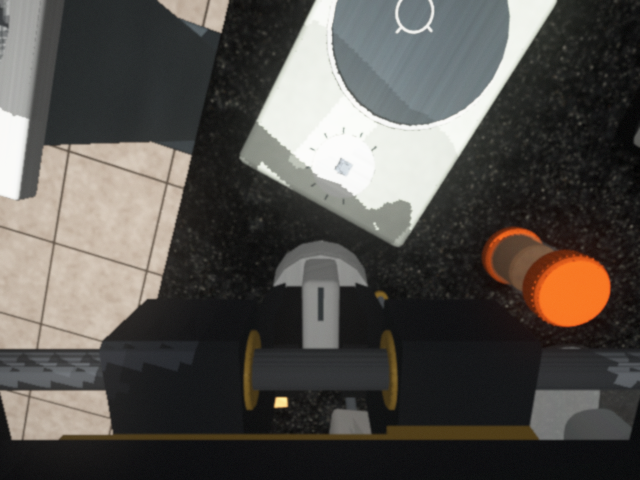

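Run:
```python
from h import *
import pickle
W,st=pickle.load(open('w4.pkl','rb'))
f=cv2.imread('pics/w4.png')
cv2.imwrite('pics/w4c.png',cv2.resize(f[110:260,230:430],None,fx=4,fy=4,interpolation=cv2.INTER_CUBIC))
cv2.imwrite('pics/w4d.png',cv2.resize(f[125:205,290:390],None,fx=7,fy=7,interpolation=cv2.INTER_CUBIC))
g=cv2.cvtColor(f,cv2.COLOR_BGR2GRAY).astype(float)
def line(rows,c0,c1,sgn):
  pts=[]
  for v in rows:
    row=g[v,c0:c1]; d=np.diff(cv2.GaussianBlur(row[None],(5,1),0)[0])*sgn
    pts.append((c0+np.argmax(d)+.5,v))
  P=np.array([onz(W,p,45,st)[:2] for p in pts]); m=np.median(P,0)
  vx,vy,x,y=cv2.fitLine(P.astype(np.float32),cv2.DIST_HUBER,0,.1,.1).ravel()
  res=np.abs((P-[x,y])@[-vy,vx]); print('ang',np.degrees(np.arctan2(vy,vx)),(x,y),'res',np.median(res)); return pts
print(line(range(5,140,5),225,330,1)[::6])
print(line(range(20,225,5),400,560,-1)[::6])
```

```text
ang 79.3788 (np.float32(379.48322), np.float32(60.815296)) res 0.19046581873916024
[(np.float64(312.5), 5), (np.float64(297.5), 35), (np.float64(283.5), 65), (np.float64(268.5), 95), (np.float64(253.5), 125)]
ang 79.36918 (np.float32(550.347), np.float32(54.40382)) res 0.1986627534319425
[(np.float64(545.5), 20), (np.float64(525.5), 50), (np.float64(506.5), 80), (np.float64(487.5), 110), (np.float64(468.5), 140), (np.float64(449.5), 170), (np.float64(430.5), 200)]
```

View pics/w4d.png

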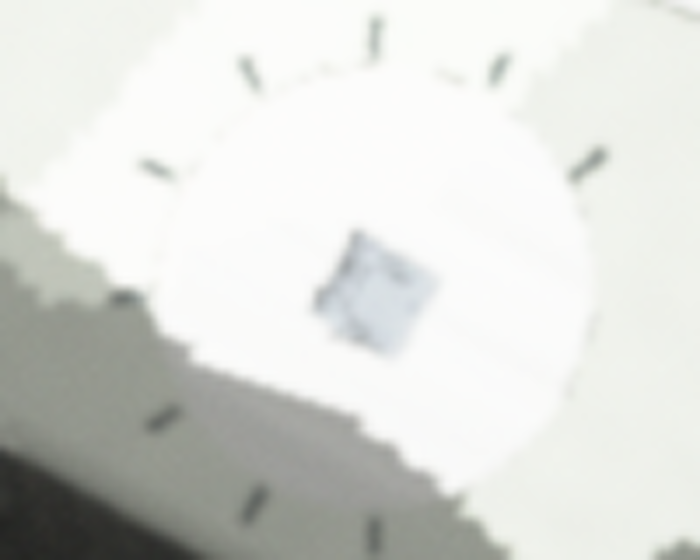

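View pics/w4c.png

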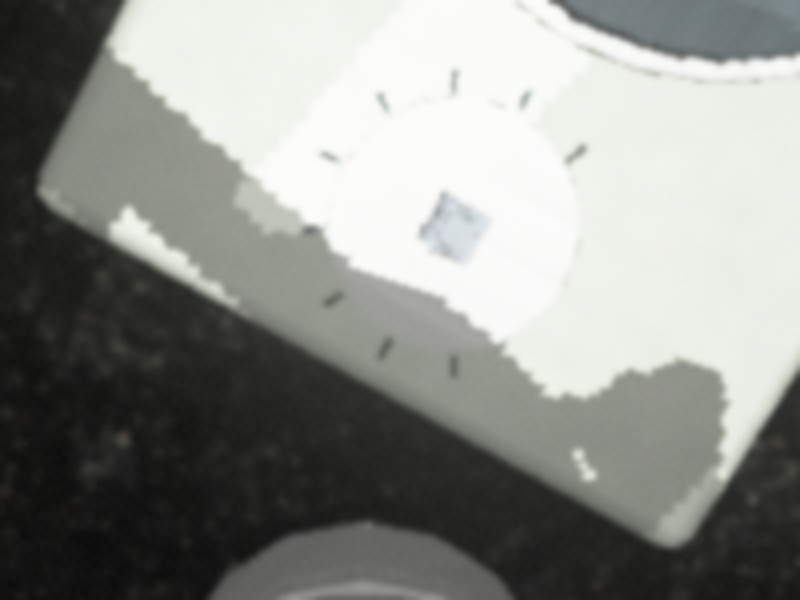

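Run:
```python
from h import *
import pickle
W,st=pickle.load(open('w4.pkl','rb'))
np.set_printoptions(precision=2,suppress=True)
print('cam',cam(W,st)[2])
print('disc',onz(W,(343.3,166.1),45,st)); print('shaft',onz(W,(344,166.7),54,st))
for n,z in((14,61),(24,54)): pass
# predicted shaft outline
yaw=np.radians(-10.63);ex=np.array([np.cos(yaw),np.sin(yaw)]);ey=np.array([-ex[1],ex[0]])
b=np.array([449.9,-19.5])
for h,w in((45,6),(54,6),(58,5),(61,3.5)):
  print(h,[np.round((proj(W,[*(b+sx*w*ex+sy*w*ey),h],st)-[290,125])*7) for sx,sy in((1,1),(1,-1),(-1,-1),(-1,1))])
m=(np.array([379.48,60.815])+np.array([550.347,54.40]))/2
s=onz(W,(343.3,166.1),45,st)[:2]; print('offset from centreline of shaft',(s-m)@ex)
print('spot',[onz(W,u,57,st) for u in((411,11.2),(415,13))])
```

```text
cam [423.48   0.1  394.6 ]
disc [451.25 -18.02  45.  ]
shaft [451.27 -17.84  54.  ]
45 [array([424., 277.]), array([376., 361.]), array([295., 314.]), array([342., 230.])]
54 [array([430., 282.]), array([381., 368.]), array([297., 320.]), array([345., 234.])]
58 [array([421., 288.]), array([380., 360.]), array([309., 320.]), array([350., 247.])]
61 [array([406., 295.]), array([377., 346.]), array([327., 317.]), array([356., 266.])]
offset from centreline of shaft 0.5179522350565068
spot [array([460.71, 110.84,  57.  ]), array([464.12, 110.67,  57.  ])]
```

Run:
```python
from h import *
import pickle
W,st=pickle.load(open('w4.pkl','rb'))
np.set_printoptions(precision=1,suppress=True)
yaw=-.1855;ey=np.array([-np.sin(yaw),np.cos(yaw)])
t=np.array([451.2,-18.0])-55*ey; print(t)
plan((*t,170),(np.pi,0,yaw))
# knob in hand prediction
Rt=Ro.from_euler('xyz',st['ee_rot']).as_matrix()
P=lambda v:proj(W,st['ee_pos']+Rt@np.array(v,float),st)
for dy in(-2,0,2):
  print(dy,'rim bottom far',P([0,dy-22,24.8]),'rimtop far',P([0,dy-22,3.8]),'bar far top',P([0,dy-20,-23.2]),'near',P([0,dy+20,-23.2]),'rim top sides',P([-22,dy,3.8]),P([22,dy,3.8]))
f=cv2.imread('pics/w4.png')
cv2.imwrite('pics/w4e.png',cv2.resize(f[230:360,260:390],None,fx=4.5,fy=4.5,interpolation=cv2.INTER_CUBIC))
```

```text
[441.1 -72.1]
from [445.  -63.9 248.9] [-3.1 -0.   0.3] shift cm [-0.6  0.7  7.9] rv [-0.  -0.   0.5]
-2 rim bottom far [319.6 234.4] rimtop far [319.5 247.3] bar far top [319.4 275.4] near [319.3 378.9] rim top sides [266.8 297.9] [372.2 298. ]
0 rim bottom far [319.6 238.7] rimtop far [319.5 252.1] bar far top [319.4 281. ] near [319.3 383.6] rim top sides [266.9 302.3] [372.  302.4]
2 rim bottom far [319.6 242.9] rimtop far [319.5 256.8] bar far top [319.4 286.5] near [319.3 388.4] rim top sides [267.1 306.7] [371.8 306.8]
```

View pics/w4e.png

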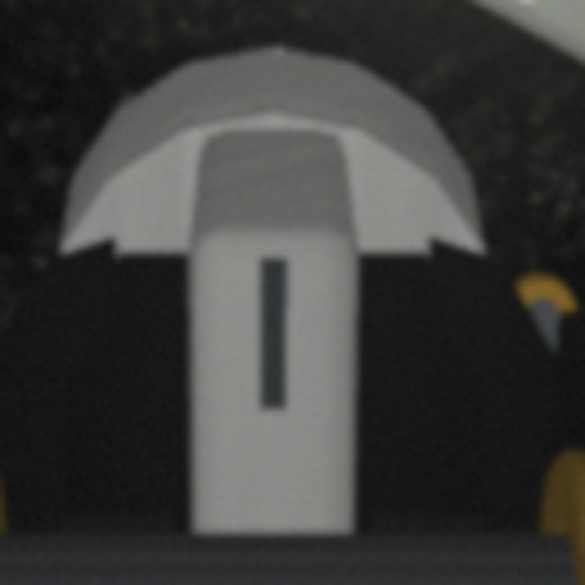

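Emit:
{"name": "play_rows", "arguments": {
  "increments": [-0.6,0.7,2,0,0,0.15,1,-0.6,0.7,5,0,0,0.3,1,-0.6,0.7,7,0,0,0.45,1,-0.6,0.7,7.9,0,0,0.508,1,-0.6,0.7,7.9,0,0,0.508,1,-0.6,0.7,7.9,0,0,0.508,1,-0.6,0.7,7.9,0,0,0.508,1]
}}

```text
time_s: 7.75
ee_pos: [442.0, -72.3, 170.5]
ee_rot: [-3.14, -0.002, -0.183]
contact_force: [-0.2, -0.6, -0.5]
grip_width: 0.142
```

```bash
python3 w.py w5 shaft_base:45
python3 - <<'E'
from h import *
f=cv2.imread('pics/w5.png')
cv2.imwrite('pics/w5d.png',cv2.resize(f[100:240,240:400],None,fx=5,fy=5,interpolation=cv2.INTER_CUBIC)[:600])
E
```

```text
7.75 [441.96 -72.32 170.55] [-3.14 -0.   -0.18] [-0.19 -0.59 -0.54] 0.14212348929482913
shaft_base [318.8, 158.8] 0.57 [451.   -21.08  45.  ]
```

View pics/w5.png

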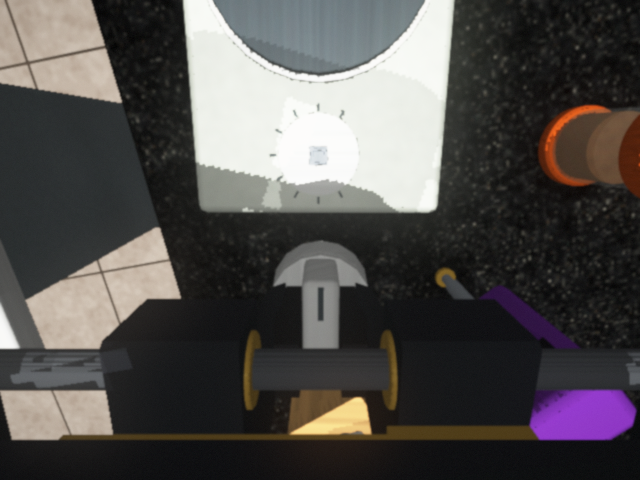

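View pics/w5d.png

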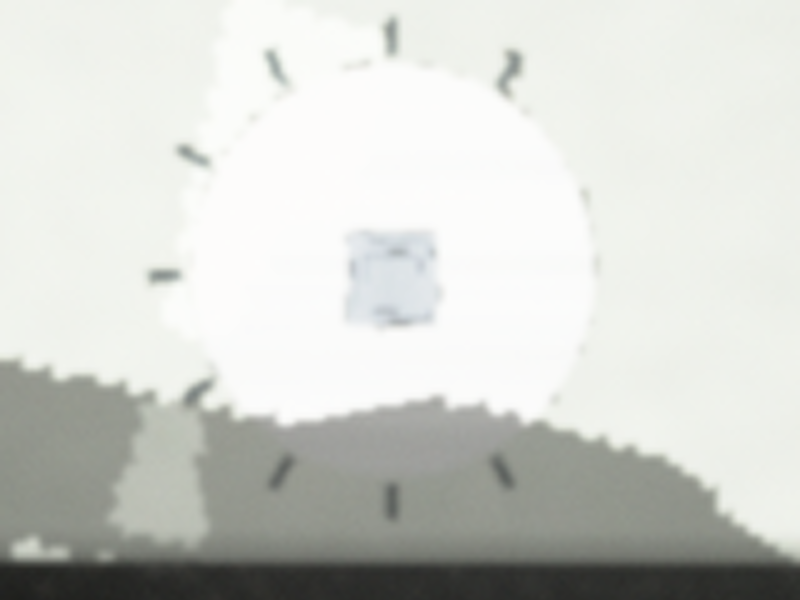

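Run:
```python
from h import *
import pickle
W,st=pickle.load(open('w5.pkl','rb'))
np.set_printoptions(precision=2,suppress=True)
R0=Ro.from_euler('xyz',st['ee_rot'])
for uv,z in(((318.4,155.7),54),((318.2,153.6),45)):
  X=onz(W,uv,z,st); print(X,'tool',R0.inv().apply(X-st['ee_pos']))
f=cv2.imread('pics/w5.png')
Rt=R0.as_matrix();P=lambda v:proj(W,st['ee_pos']+Rt@np.array(v,float),st)
print(P([0,0,-23.2]),P([6.5,0,-23.2]),P([0,-22,24.8]),P([0,-22,3.8]))
cv2.imwrite('pics/w5e.png',cv2.resize(f[230:360,260:390],None,fx=4.5,fy=4.5,interpolation=cv2.INTER_CUBIC))
g=cv2.cvtColor(f,cv2.COLOR_BGR2GRAY); print(g[330,298:346]); print(g[300,298:346]); print(g[232:290,330])
```

```text
[451.2  -18.55  54.  ] tool [ -0.95 -54.42 116.61]
[451.23 -17.59  45.  ] tool [ -1.13 -55.36 125.61]
[319.46 334.53] [337.93 334.55] [319.65 238.87] [319.6  252.31]
[ 21  25  23  36  70 106 124 131 134 136 139 139 142 141 141 139 139 140
 139 140 140 139 141 139 140 139 139 140 139 138 139 139 137 138 135 133
 129 126 121 111  83  47  27  24  23  23  24  25]
[ 23  25  30  52  85 114 130 134 136 139 142 142 141 142 142 142 142 142
 137 115  78  56  53  53  63 100 131 142 141 141 140 137 138 138 138 135
 131 128 123 114  95  62  35  25  23  23  22  27]
[ 36  36  33  32  32  32  33  30  34  42  70  94 101 101 101 102 102 103
 102 105 106 107 107 106 116 133 133 112  99 100 103 102 100 100  99 101
  99 101 102 102 100  99 102 102 102 102 101 106 111 119 128 133 137 136
 137 139 140 140]
```

Emit:
{"name": "play_rows", "arguments": {
  "increments": [-0.14,-2.5,2,0,0,0,1,-0.14,-5.54,5,0,0,0,1,-0.14,-5.54,7,0,0,0,1,-0.14,-5.54,7.8,0,0,0,1,-0.14,-5.54,7.8,0,0,0,1,-0.14,-5.54,7.8,0,0,0,1,-0.14,-5.54,7.8,0,0,0,1]
}}

```text
time_s: 8.55
ee_pos: [451.3, -18.2, 93.5]
ee_rot: [-3.141, -0.004, -0.184]
contact_force: [0.1, -0.7, -0.9]
grip_width: 0.147
```

Run:
```python
from h import *
np.set_printoptions(precision=2,suppress=True)
st=r.read_state();print(st['ee_pos'],st['ee_rot'],st['contact_force'],st['grip_width'])
import pickle
W,s5=pickle.load(open('w5.pkl','rb'))
R0=Ro.from_euler('xyz',s5['ee_rot'])
tgt=s5['ee_pos']+R0.apply([-1.4,-55.4,100.7]);print(tgt)
plan(tgt,(np.pi,0,-.1855))
S=r.get_image('scene');f=S['frame'][210:300,230:350];cv2.imwrite('pics/s6.png',cv2.resize(f,None,fx=6,fy=6,interpolation=cv2.INTER_CUBIC)[:,:,::-1])
```

```text
[451.33 -18.15  93.5 ] [-3.14 -0.   -0.18] [ 0.15 -0.7  -0.92] 0.14656474637651734
[450.9  -17.52  69.91]
from [451.3 -18.2  93.5] [-3.14 -0.   -0.18] shift cm [-0.06 -0.05  2.36] rv [-0. -0.  0.]
```

View pics/s6.png

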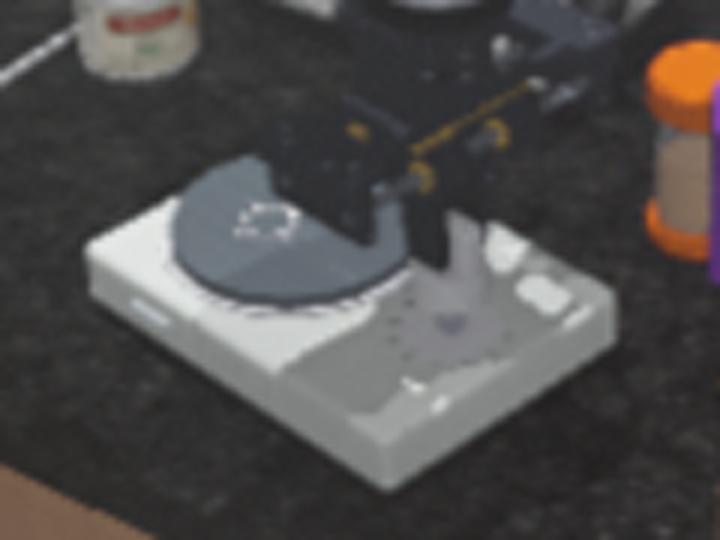

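Emit:
{"name": "play_rows", "arguments": {
  "increments": [-0.06,-0.05,0.4,0,0,0,1,-0.06,-0.05,0.8,0,0,0,1,-0.06,-0.05,1.1,0,0,0,1,-0.06,-0.05,1.3,0,0,0,1,-0.06,-0.05,1.3,0,0,0,1]
}}

```text
time_s: 9.1
ee_pos: [450.6, -17.4, 80.1]
ee_rot: [-3.141, -0.003, -0.184]
contact_force: [-0.2, -0.2, 0.0]
grip_width: 0.144
```

Emit:
{"name": "play_rows", "arguments": {
  "increments": [0,0,0.3,0,0,0,1,0,0,0.5,0,0,0,1,0,0,0.7,0,0,0,1,0,0,0.85,0,0,0,1,0,0,1.0,0,0,0,1,0,0,1.05,0,0,0,1,0,0,1.05,0,0,0,1]
}}

```text
time_s: 9.8
ee_pos: [450.7, -17.4, 69.7]
ee_rot: [-3.141, -0.003, -0.184]
contact_force: [-0.1, 0.6, 2.2]
grip_width: 0.144
```

Emit:
{"name": "play_rows", "arguments": {
  "increments": [0,0,0.1,0,0,0,1,0,0,0.2,0,0,0,1,0,0,0.2,0,0,0,1,0,0,0.2,0,0,0,1]
}}

```text
time_s: 10.2
ee_pos: [450.8, -17.4, 69.5]
ee_rot: [-3.141, -0.005, -0.184]
contact_force: [-7.6, 1.9, 27.3]
grip_width: 0.144
```

Emit:
{"name": "play_rows", "arguments": {
  "increments": [0,0,0,0,0,0,1,0,0,0,0,0,0,0,0,0,0,0,0,0,0,0,0,0,0,0,0,0,0,0,0,0,0,0,0,0,0,0,0,0,0,0,0,0,-2,0,0,0,0,0,0,-6,0,0,0,-1,0,0,-10,0,0,0,-1,0,5.5,-12,0,0,0,-1,0,5.5,-12,0,0,0,-1,0,5.5,-12,0,0,0,-1]
}}

```text
time_s: 11.4
ee_pos: [440.0, -72.2, 189.6]
ee_rot: [-3.141, -0.006, -0.187]
contact_force: [-0.1, 0.2, -0.5]
grip_width: 0.928
```

```bash
python3 w.py w6 knob_foot:45 knob_centre:69 spot_centre:57;python3 - <<'E'
from h import *
S=r.get_image('scene');f=S['frame'][210:300,230:350];cv2.imwrite('pics/s7.png',cv2.resize(f,None,fx=6,fy=6,interpolation=cv2.INTER_CUBIC)[:,:,::-1])
E
```

```text
11.4 [440.02 -72.25 189.56] [-3.14 -0.01 -0.19] [-0.12  0.24 -0.52] 0.9281399532514583
knob_foot [319.6, 152.2] 0.58 [450.97 -17.74  45.  ]
knob_centre [320.5, 153.1] 0.87 [451.53 -17.43  69.  ]
knob_centre [321.7, 49.8] 0.24 [463.93  44.65  69.  ]
```

View pics/w6.png

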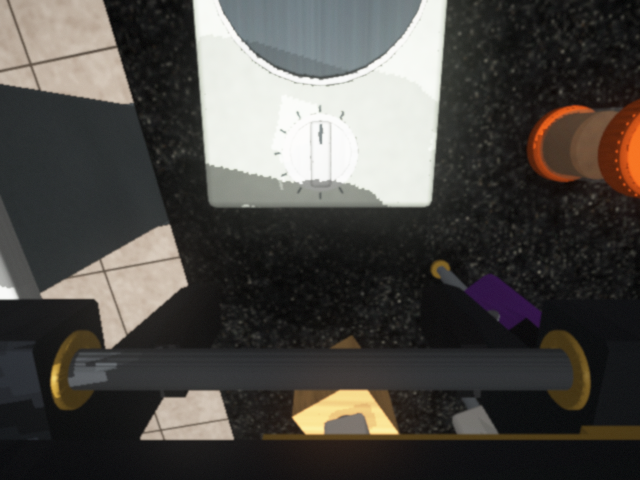

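View pics/s7.png

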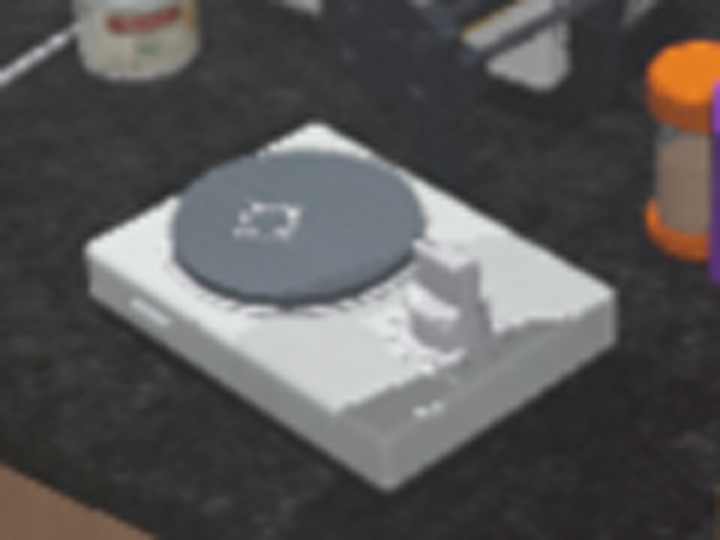

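Run:
```python
from h import *
plan((432,-238,250),(np.pi,0,-1.57))
```

```text
from [439.9 -70.5 188.7] [-3.14e+00 -3.00e-03 -1.83e-01] shift cm [ 2.29 16.61 -6.14] rv [-0.003 -0.002  1.387]
```

Emit:
{"name": "play_rows", "arguments": {
  "increments": [0,0,-4,0,0,0.15,-1,0.3,2,-6.2,0,0,0.3,-1,0.6,5,-6.2,0,0,0.45,-1,1,8,-6.2,0,0,0.6,-1,1.4,11,-6.2,0,0,0.75,-1,1.8,14,-6.2,0,0,0.9,-1,2.3,16.6,-6.2,0,0,1.05,-1,2.3,16.6,-6.2,0,0,1.2,-1,2.3,16.6,-6.2,0,0,1.35,-1,2.3,16.6,-6.2,0,0,1.387,-1,2.3,16.6,-6.2,0,0,1.387,-1,2.3,16.6,-6.2,0,0,1.387,-1]
}}

```text
time_s: 12.85
ee_pos: [432.3, -237.5, 250.2]
ee_rot: [-3.139, 0.001, -1.568]
contact_force: [0.3, -0.5, 0.1]
grip_width: 1.003
```

```bash
python3 w.py w7 probe_handle:105 stand:0;python3 - <<'E'
from h import *
f=cv2.imread('pics/w7.png')
cv2.imwrite('pics/w7c.png',cv2.resize(f[160:320,220:420],None,fx=3.7,fy=3.7,interpolation=cv2.INTER_CUBIC))
E
```

```text
12.85 [ 432.33 -237.46  250.21] [-3.14  0.   -1.57] [ 0.27 -0.54  0.15] 1.002971168098125
probe_handle [165.9, 70.9] 0.94 [ 543.08 -129.61  105.  ]
probe_handle [312.8, 230.0] 0.67 [ 429.75 -231.7   105.  ]
probe_handle [457.8, 208.7] 0.6 [ 446.86 -341.96  105.  ]
probe_handle [22.7, 171.6] 0.17 [473.41 -16.4  105.  ]
stand [318.4, 206.5] 0.97 [ 429.57 -235.49    0.  ]
```

View pics/w7.png

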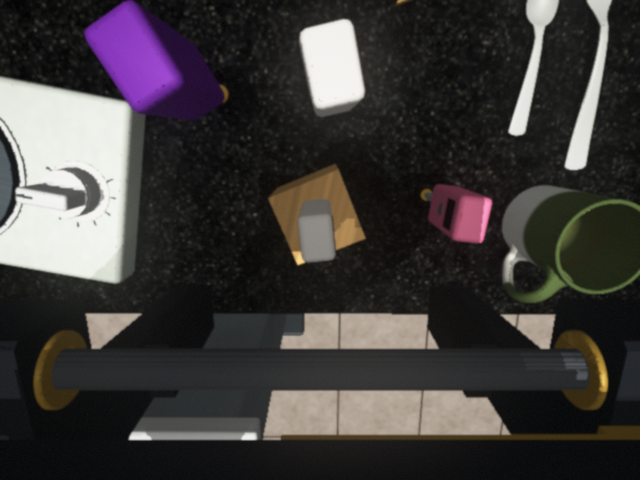

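View pics/w7c.png

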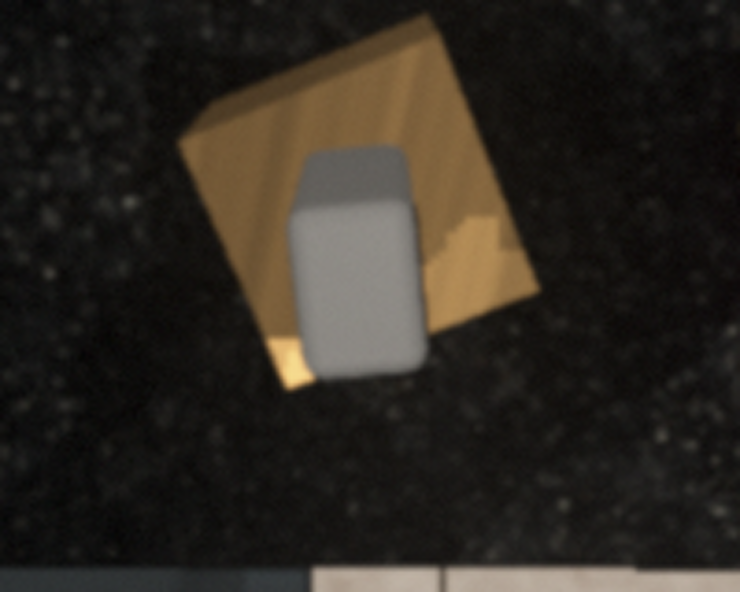

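The white candidates are (316,232) in the stand and (331,65) standing free. The one in the stand is smaller and fits the description. Purple at (150,60) and pink at (460,212) are ruled out by colour.

Run:
```python
from h import *
import pickle
W,st=pickle.load(open('w7.pkl','rb'))
np.set_printoptions(precision=2,suppress=True)
c=[(289,208),(410,196),(429,372),(308,380)]
P=np.array([onz(W,(u/3.7+220,v/3.7+160),140,st) for u,v in c]);print(P)
print(P.mean(0)); R0=Ro.from_euler('xyz',st['ee_rot']);print('tool',R0.inv().apply(P.mean(0)-st['ee_pos']))
ax=(P[0]+P[1]-P[2]-P[3])/2; print(np.linalg.norm(ax),np.linalg.norm(P[1]-P[0]),np.linalg.norm(P[3]-P[2]))
th=np.arctan2(ax[1],ax[0]);print('handle x dir',th,np.degrees(th))
# stand top corners
s=[(180,140),(432,15),(540,290),(290,390)]
Q=np.array([onz(W,(u/3.7+220,v/3.7+160),70,st) for u,v in s]);print(Q);print(Q.mean(0), (Q[0]+Q[2])/2)
```

```text
[[ 447.62 -222.49  140.  ]
 [ 449.93 -244.47  140.  ]
 [ 416.42 -248.4   140.  ]
 [ 414.75 -225.71  140.  ]]
[ 432.18 -235.27  140.  ]
tool [ -2.07   0.47 110.21]
33.384168651592155 22.09783249529232 22.761252324907158
handle x dir 0.10730188205501807 6.14794497556308
[[ 449.16 -193.71   70.  ]
 [ 477.48 -250.88   70.  ]
 [ 414.07 -277.21   70.  ]
 [ 389.07 -218.22   70.  ]]
[ 432.45 -235.01   70.  ] [ 431.62 -235.46   70.  ]
```

Run:
```python
from h import *
plan((432.2,-235.3,88),(np.pi,0,-1.47))
```

```text
from [ 432.2 -237.7  250.5] [-3.138e+00  1.000e-03 -1.569e+00] shift cm [-0.23  0.06 16.25] rv [-0.003  0.001 -0.099]
```

Emit:
{"name": "play_rows", "arguments": {
  "increments": [-0.23,0.06,4,-0.003,0.001,-0.1,-1,-0.23,0.06,7,-0.003,0.001,-0.1,-1,-0.23,0.06,9.5,-0.003,0.001,-0.1,-1,-0.23,0.06,9.5,-0.003,0.001,-0.1,-1,-0.23,0.06,11,-0.003,0.001,-0.1,-1,-0.23,0.06,13,-0.003,0.001,-0.1,-1,-0.23,0.06,15,-0.003,0.001,-0.1,-1,-0.23,0.06,16.2,-0.003,0.001,-0.1,-1,-0.23,0.06,16.2,-0.003,0.001,-0.1,-1,-0.23,0.06,16.2,-0.003,0.001,-0.1,-1]
}}

```text
time_s: 14.0
ee_pos: [432.7, -235.7, 89.6]
ee_rot: [-3.14, -0.002, -1.469]
contact_force: [0.1, -0.2, 0.4]
grip_width: 1.003
```

```bash
python3 w.py w8
```

```text
14.0 [ 432.75 -235.75   89.65] [-3.14 -0.   -1.47] [ 0.12 -0.16  0.41] 1.0029944358215248
```

View pics/w8.png

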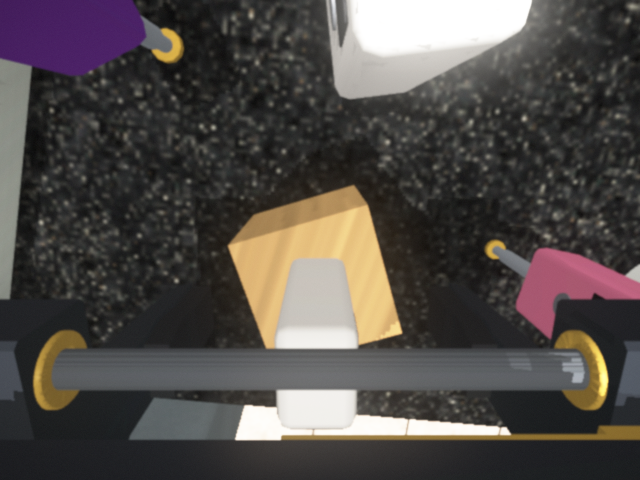

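Emit:
{"name": "play_rows", "arguments": {
  "increments": [0,0,0.1,0,0,0,1,0,0,0.1,0,0,0,1,0,0,0.1,0,0,0,1,0,0,0.1,0,0,0,1,0,0,0.1,0,0,0,1,0,0,0.1,0,0,0,1,0,0,0.1,0,0,0,1,0,0,0.1,0,0,0,1,0,0,0.1,0,0,0,1,0,0,0.1,0,0,0,1,0,0,0.1,0,0,0,1,0,0,0.1,0,0,0,1]
}}

```text
time_s: 15.25
ee_pos: [432.7, -235.7, 88.8]
ee_rot: [-3.14, -0.002, -1.469]
contact_force: [0.4, 0.9, -0.0]
grip_width: 0.273
```

```bash
python3 w.py w9
```

```text
15.25 [ 432.75 -235.73   88.75] [-3.14 -0.   -1.47] [ 0.37  0.91 -0.03] 0.27311027170525487
```

View pics/w9.png

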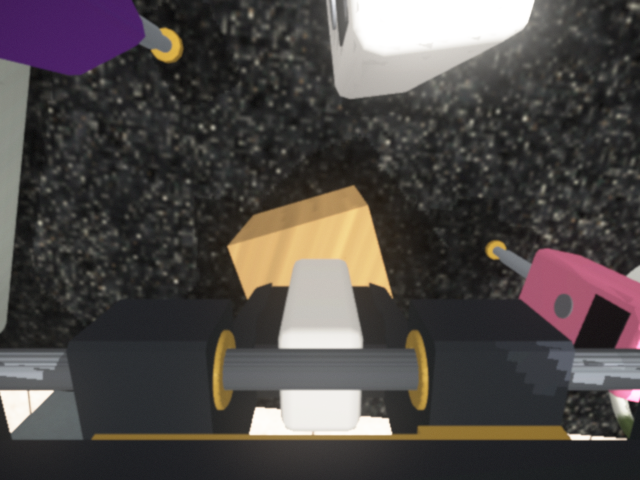

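Emit:
{"name": "play_rows", "arguments": {
  "increments": [0,0,-1,0,0,0,1,0,0,-3,0,0,0,1,0,0,-6,0,0,0,1,0,0,-9,0,0,0,1,0,0,-12,0,0,0,1,0,0,-14,0,0,0,1,0,0,-14,0,0,0,1,0,0,-14,0,0,0,1]
}}

```text
time_s: 16.1
ee_pos: [432.2, -235.3, 228.4]
ee_rot: [-3.14, -0.002, -1.469]
contact_force: [0.9, 0.5, -0.9]
grip_width: 0.273
```

```bash
python3 w.py w10
python3 - <<'E'
from h import *
S=r.get_image('scene');f=S['frame'][200:330,320:440];cv2.imwrite('pics/s10.png',cv2.resize(f,None,fx=4.6,fy=4.6,interpolation=cv2.INTER_CUBIC)[:,:,::-1])
st=r.read_state()
# view pose for the spot: keep yaw; spot ~40 mm ahead (tool -y) of TCP
yaw=-1.47; ty=np.array([np.sin(yaw),-np.cos(yaw)])
t=np.array([462,111])+60*ty; print(t)
plan((*t,228),(np.pi,0,yaw))
E
```

```text
16.1 [ 432.21 -235.27  228.41] [-3.14 -0.   -1.47] [ 0.87  0.46 -0.88] 0.27255295389596484
[402.30453901 104.962456  ]
from [ 432.  -235.1  227.5] [-3.141 -0.    -1.469] shift cm [-34.13  -0.51  -0.05] rv [-0.    -0.     0.001]
```

View pics/s10.png

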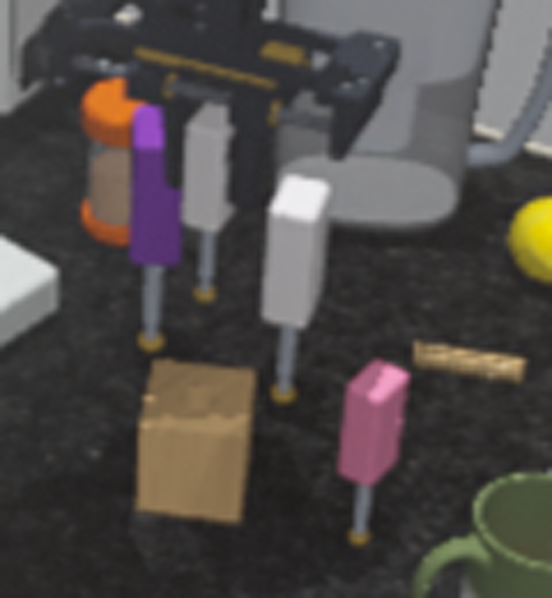

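View pics/w10.png

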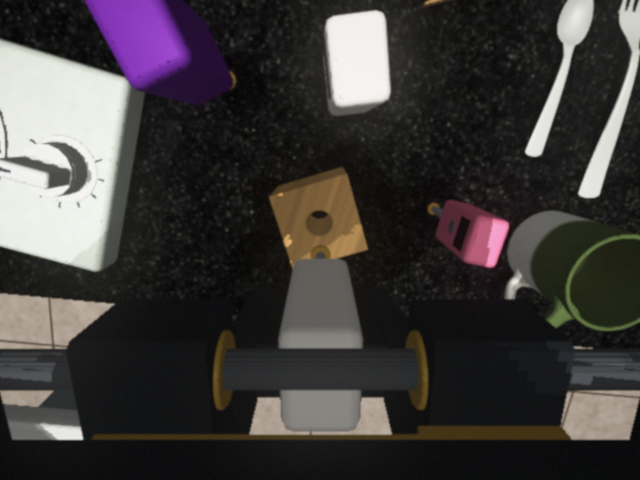

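Emit:
{"name": "play_rows", "arguments": {
  "increments": [-34.1,-0.5,0,0,0,0,1,-34.1,-0.5,0,0,0,0,1,-34.1,-0.5,0,0,0,0,1,-34.1,-0.5,0,0,0,0,1,-34.1,-0.5,0,0,0,0,1,-34.1,-0.5,0,0,0,0,1,-34.1,-0.5,0,0,0,0,1,-34.1,-0.5,0,0,0,0,1,-34.1,-0.5,0,0,0,0,1,-34.1,-0.5,0,0,0,0,1]
}}

```text
time_s: 17.2
ee_pos: [402.4, 103.8, 227.0]
ee_rot: [3.141, -0.0, -1.47]
contact_force: [-0.3, -0.0, -1.0]
grip_width: 0.272
```

```bash
python3 w.py w11 spot_centre:57
python3 - <<'E'
from h import *
f=cv2.imread('pics/w11.png')
cv2.imwrite('pics/w11c.png',cv2.resize(f[110:270,240:400],None,fx=3.7,fy=3.7,interpolation=cv2.INTER_CUBIC))
E
```

```text
17.2 [402.36 103.8  226.97] [ 3.14 -0.   -1.47] [-0.26 -0.03 -0.98] 0.2723585298415466
spot_centre [315.1, 141.8] 0.62 [464.04 114.    57.  ]
spot_centre [317.0, 328.9] 0.2 [301.92  96.21  57.  ]
```

View pics/w11c.png

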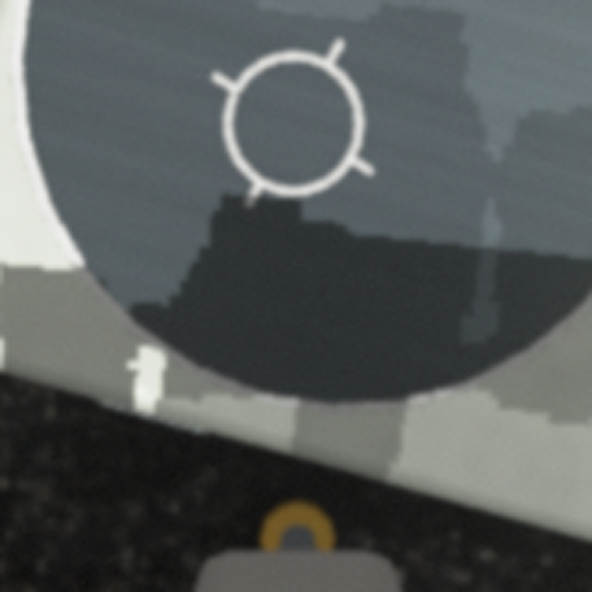

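Run:
```python
from h import *
import pickle
W,st=pickle.load(open('w11.pkl','rb'))
np.set_printoptions(precision=2,suppress=True)
R0=Ro.from_euler('xyz',st['ee_rot'])
X=onz(W,(319.2,143.2),57,st); print('spot',X,'tool',R0.inv().apply(X-st['ee_pos']))
for h in(76.8,):
  print([proj(W,st['ee_pos']+R0.apply(v),st) for v in((0,0,h-3),(0,-6,h-3),(6,0,h-3),(-6,0,h))])
  Y=onz(W,(320.3,255.2),st['ee_pos'][2]-h+3,st); print('tip tool',R0.inv().apply(Y-st['ee_pos']))
print('z',st['ee_pos'][2]-76.8)
```

```text
spot [463.31 110.67  57.  ] tool [ -0.74 -61.48 169.92]
[array([320.07, 253.52]), array([320.08, 243.77]), array([330.19, 253.54]), array([310.07, 252.04])]
tip tool [ 0.14  1.04 73.8 ]
z 150.17126830036204
```

Emit:
{"name": "play_rows", "arguments": {
  "increments": [-0.09,-3,1,0,0,0,1,-0.09,-6.2,3,0,0,0,1,-0.09,-6.23,5,0,0,0,1,-0.09,-6.23,7,0,0,0,1,-0.09,-6.23,8.2,0,0,0,1,-0.09,-6.23,8.2,0,0,0,1,-0.09,-6.23,8.2,0,0,0,1,-0.09,-6.23,8.2,0,0,0,1]
}}

```text
time_s: 18.1
ee_pos: [464.9, 110.2, 145.9]
ee_rot: [-3.141, -0.0, -1.472]
contact_force: [0.5, 0.0, -1.0]
grip_width: 0.269
```

```bash
python3 w.py w12
python3 - <<'E'
from h import *
f=cv2.imread('pics/w12.png')
cv2.imwrite('pics/w12c.png',cv2.resize(f[180:300,240:400],None,fx=4.5,fy=4.5,interpolation=cv2.INTER_CUBIC))
E
```

```text
18.1 [464.85 110.18 145.93] [-3.14 -0.   -1.47] [ 0.53  0.02 -1.01] 0.26850526991847373
```

View pics/w12c.png

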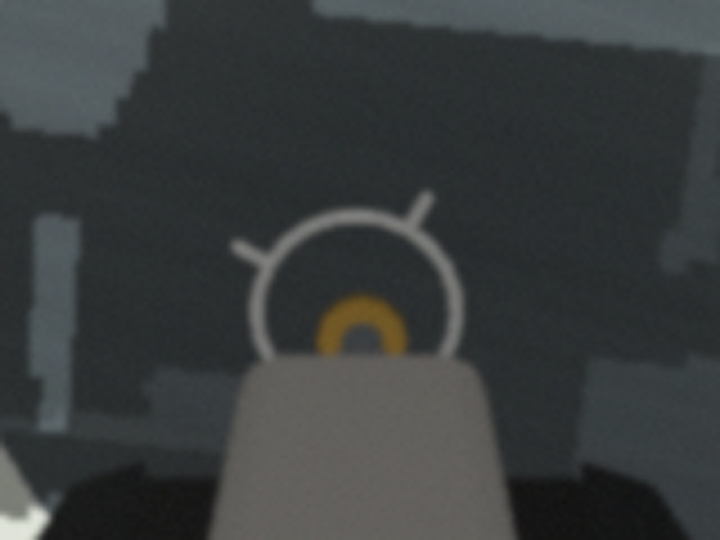

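Run:
```python
from h import *
import pickle
W,st=pickle.load(open('w12.pkl','rb'))
np.set_printoptions(precision=2,suppress=True)
R0=Ro.from_euler('xyz',st['ee_rot'])
X=onz(W,(356.5/4.5+240,314/4.5+180),57,st); print('spot',R0.inv().apply(X-st['ee_pos']))
Y=onz(W,(362/4.5+240,(296+45)/4.5+180),st['ee_pos'][2]-76.8+3,st); print('tip tool',R0.inv().apply(Y-st['ee_pos']))
plan((*st['ee_pos'][:2],145.93-12-6-0),(np.pi,0,-1.472),st)
```

```text
spot [-0.53  2.18 88.93]
tip tool [ 0.22  1.4  73.8 ]
from [464.9 110.2 145.9] [-3.14 -0.   -1.47] shift cm [-0.   0.   1.8] rv [-0. -0.  0.]
```

Emit:
{"name": "play_rows", "arguments": {
  "increments": [-0.07,0.08,0.4,0,0,0,1,-0.07,0.08,0.7,0,0,0,1,-0.07,0.08,0.9,0,0,0,1,-0.07,0.08,1.0,0,0,0,1,-0.07,0.08,1.0,0,0,0,1,-0.07,0.08,1.0,0,0,0,1]
}}

```text
time_s: 18.75
ee_pos: [464.0, 110.9, 136.0]
ee_rot: [-3.14, -0.0, -1.471]
contact_force: [-0.0, -0.6, -0.9]
grip_width: 0.274
```

Run:
```python
from h import *
for i in range(6):
  st=r.read_state(); print(np.round(st['ee_pos'],2),np.round(st['contact_force'],2)); r.get_image('wrist')
```

```text
[463.97 110.94 135.95] [-0.04 -0.64 -0.87]
[463.99 110.96 136.  ] [ 0.27 -0.46 -1.49]
[464.   110.93 136.  ] [ 0.09 -0.27 -1.58]
[463.97 110.92 135.98] [ 0.2   0.13 -1.19]
[463.96 110.94 135.98] [-0.03  0.56 -2.18]
[463.95 110.93 135.96] [ 0.2  -0.4  -0.64]
```

Emit:
{"name": "play_rows", "arguments": {
  "increments": [0,0,0.2,0,0,0,1,0,0,0.4,0,0,0,1,0,0,0.6,0,0,0,1,0,0,0.7,0,0,0,1,0,0,0.75,0,0,0,1,0,0,0.75,0,0,0,1]
}}

```text
time_s: 19.65
ee_pos: [464.0, 110.9, 128.5]
ee_rot: [-3.14, -0.0, -1.471]
contact_force: [0.4, 0.6, 1.8]
grip_width: 0.272
```

```bash
python3 - <<'E'
from h import *
F=[]
for i in range(8):
  st=r.read_state(); F.append(st['contact_force']); r.get_image('wrist')
print(np.round(st['ee_pos'],2),np.round(F,2)[:,2],np.mean(F,0))
E
python3 w.py w13
python3 - <<'E'
from h import *
f=cv2.imread('pics/w13.png')
cv2.imwrite('pics/w13c.png',cv2.resize(f[180:300,240:400],None,fx=4.5,fy=4.5,interpolation=cv2.INTER_CUBIC))
S=r.get_image('scene');f=S['frame'][180:290,220:340];cv2.imwrite('pics/s13.png',cv2.resize(f,None,fx=5,fy=5,interpolation=cv2.INTER_CUBIC)[:,:,::-1])
E
```

```text
[464.04 110.93 128.55] [1.76 0.91 0.97 2.5  1.33 2.12 1.18 1.19] [ 0.43279297 -0.00841983  1.49455434]
20.05 [464.06 110.93 128.53] [-3.14 -0.   -1.47] [0.74 0.6  1.36] 0.2699505188320193
```

View pics/w13c.png

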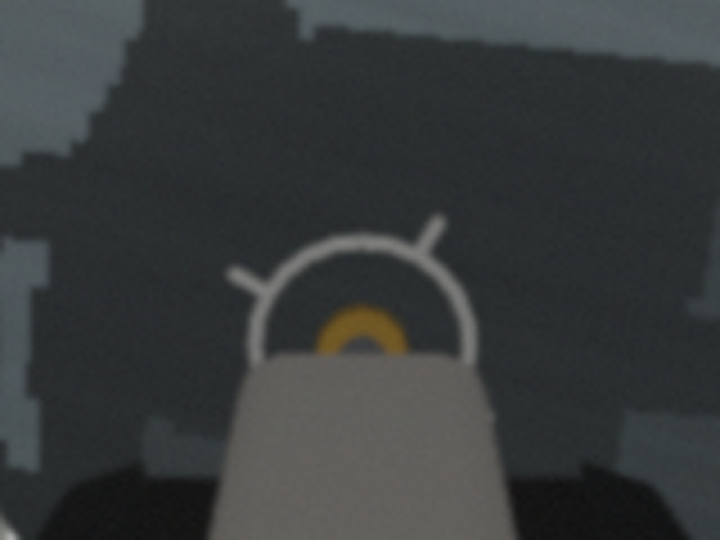

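View pics/s13.png

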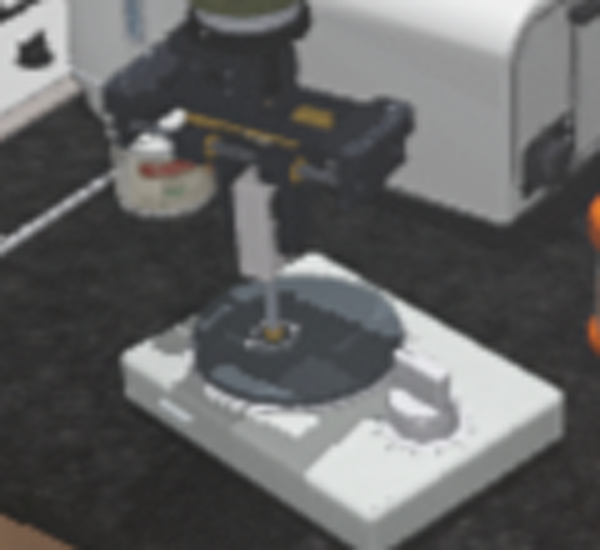

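Run:
```python
from h import *
T=r.get_image('top');save(T,'t14')
st=r.read_state();print(st['time_s'],st['ee_pos'],st['contact_force'],st['grip_width'])
```

```text
20.2 [464.03047136 110.93300027 128.51671454] [ 0.24046354 -0.18099499  1.27955766] 0.2695680528782702
```

View pics/t14.png

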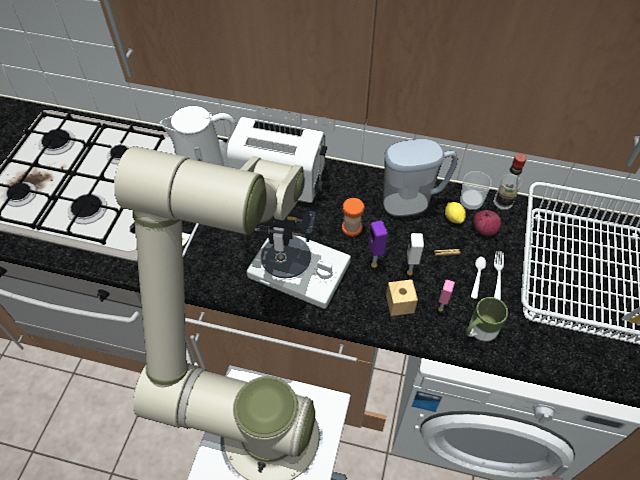

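The bystanders stand where they were, the stand at (402,297) is empty, and the tip is in the ring at about (281,258). I'm handing in.

```bash
python3 -c "
from cell import r
print(r.hand_in())"
```

```text
the job is handed in; nothing more can be done
None
```

I handed the job in at about 20 s, with the knob on the shaft and the thermometer held on the plate with its tip in the ring.

- **Knob:** I pushed it down until it stopped. The tool height was then 69.5 mm, against the 69.9 mm expected for home, at a push of about 27 N. I then let go, and pictures from the scene and wrist cameras show it seated.
- **Thermometer:** I took the smaller white one, which was in the stand. It is held upright with the tip about centred in the ring; the last wrist picture puts it within about 1 mm.
- **Press on the tip:** The two estimates differ a little. The height gives about 5.3 mm pushed in, while the force change of about 2.8 N gives about 7 mm. Both are well short of the 12 mm stop. The force reading was noisy, about ±0.8 N.
- **Everything else:** The final top picture shows the bystanders in sight unmoved. The lying tube and the tin were largely hidden behind the arm in that view, so I did not check them at the end. No check failed.

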